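Inspect a bearing ball under the bench magnifier

ROBOT

A 6-joint arm with a two-finger parallel gripper is mounted at the origin on the work surface. World frame = base frame: x ahead of the robot, y to its left, z up, the work surface at z = 0. Lengths are in m, angles in rad, forces in N, time in s.
With the tool pointing down it reaches from about 0.25 to 0.85 m from the base axis. Payload 12.5 kg.
Tool frame: the origin (TCP) lies midway between the tips of the shut fingers; the grasp point (between the pads) lies 19 mm behind it; z points along the fingers, y is the line along which they close (so a half turn about z gives the same grasp; the last joint's range is limited). The gripper opens to 93 mm and grips with 3 to 60 N. Pads are 15 mm wide; open, the fingers measure 128 mm over their backs; the gripper's body (75 mm by 188 mm) begins 65 mm behind the grasp point.
Start: joints at [1.111, 0.351, 1.652, -0, 1.139, -0.085], TCP at [0.201, 0.512, 0.219] pointing down, gripper open.
Joint ranges: [-2.75, 2.75], [-0.79, 2.1], [0.01, 2.65], [-1.57, 4.71], [0.07, 3.14], [-2.87, 2.87]. Speed limits (rad/s): [2.22, 2.22, 2.79, 3.14, 3.14, 3.14].

INTERFACE

Orientations are given as a unit quaternion [w, x, y, z].
In Python, from workcell import arm, eyes gives the robot as it stands.
- The arm moves only by the tool apply_moves, never from a script. Its argument "motion" is a list of rows, each an object with "travel": the shift along the tool's x, y, z in mm, a list of three; "twist": the turn about the tool's z in rad. In form: [{"travel": [dx, dy, dz], "twist": twist}, ...]. A call has 1 to 12 rows; each row is the pose to reach, as a shift and turn from the pose commanded when the call began, along the tool's axes at that moment; what a row does not reach only later rows make up. A row lasts 1/10 s, in which the tool goes at most 50 mm and 8.59 degrees, less where a joint would pass 70% of its speed; a pose out of reach is approached as far as the arm can. A call with a gripper value outside its range is refused whole. "gripper" is the finger opening in mm, from 0 to 93, set as the call begins (left out, the last holds). The fingers move at their own pace and stop on an object; "force" is the grip in N (left out, the last holds). Time passes only in rows, so rows that repeat a pose let the fingers close. It gives the time, the measured TCP pose, the force, the opening and the grip force at its end, in the units of the state.
- arm.observe(): the state, without advancing time (a new reading comes with each control period).
- eyes.capture(name): name is "side" or "top"; returns a dict with "frame" (480x640x3 uint8, red, green, blue), "range_z" (480x640 float32, m along the optical axis (not along the pixel's ray), 0 where there is no reading), "fx", "fy", "cx", "cy" (pixels), "k1" (the pictures are not rectified: a ray, as slopes to the right and down, at radius r is drawn at 1 + k1 r^2 times it, then the intrinsics apply), "world_to_cam" (4x4, takes a point from world to camera coordinates). Camera axes: x right, y up, looking along -z (the intrinsics and any distortion apply to the point x, -y, -z); pixel columns grow to the right and rows downward; lengths in m; the calibration is good to about 2 mm. A picture is of the moment at which its call begins.
- arm.job_done(): hands the job in; it is judged then, once.
The state is a dict: "clock": time; "q": joint angles; "qvel": joint speeds; "joint_efforts": joint torques, N m; "tool_pos": TCP position; "ee_rot": TCP orientation; "contact_force": force on the tool from outside, world axes, zero at the start; "wrist_torque": the same for the moment, N m; "grip_width": finger opening in m; "gripper_force": force on a finger pad.
Only numpy, scipy, OpenCV 4.12 (cv2) and the standard library are available. Lean on these libraries where they do the work, as an engineer would, in place of code of your own. Each camera call takes 0.05 s, during which the arm holds its last target. There are 200 camera calls.

TASK

Check the bearing ball for pits: swing the bench magnifier round to face the middle of the green mat and tip its lens to look 30 degrees downward, then pick up the little enamel dish with the ball in it and, without turning it yet, hold it level 200 mm in front of the glass in the middle of the view for about a second. Then, still there, turn the dish a quarter turn either way to show the ball's other side, keeping the dish level and the loose ball in the middle of it, and finish still holding the dish steady in the view, clear of everything else. Leave the other things on the bench where they are.

Things in the scene. Friction and masses are not known exactly. Their poses are not given: they have to be found in the camera images.
- magnifier: bench magnifier, fixed to the bench: dark iron base 132 mm across, steel post; origin under the base's centre. The swivel axis is the upright line through this origin.
- mag_swivel (a joint): swivel of the magnifier's head about the post, rad, grows counter-clockwise from above; at 0 the front of the lens faces along -x of magnifier. Stiff: about 0.2 N m turns it, and it stays where it is left. Range -2.2 to 2.2.
- mag_tilt (a joint): tilt of the lens, rad: 0 = ring upright; positive = its top leans to the front, so that the lens looks downward by that angle (0.52 rad = 30 degrees). Stiff: about 0.3 N m moves it, and it stays where it is left. Range -0.6 to 0.9.
- mag_knuckle (a point): middle of the tilt hinge, on the swivel axis, 150 mm above the bench; its frame turns with the swivel only: -x is the way the head faces, y is the tilt hinge's axis.
- lens_centre (a point): centre of the lens: white ring 100 mm across and 14 mm thick, with glass inside, 62 mm from the tilt hinge; its frame swivels and tilts with the lens: -x is the optical axis out of the front (the side with the ring of small lights), z points from the hinge to the grip tab.
- lens_tab (a point): grip point on the black tab on top of the ring, in line with the hinge (134 mm away) and the lens centre (72 mm). Tab 18 mm wide along the hinge axis, 10 mm thick, standing 34 mm out of the ring; this point is 12 mm under its end. Frame as lens_centre. Gripped on its 18 mm-apart sides it can pivot between the fingers while the lens tilts.
- lens_focus (a point): the imaginary point where the view is sharp: on the optical axis, 200 mm in front of the lens centre. Moves with the lens. With the lens tipped 30 degrees it is about 104 mm above the bench.
- mat: green cutting mat 220 x 150 x 3 mm, fixed on the bench; origin under its centre, x along its long side.
- mat_middle (a point): middle of the mat's top face.
- dish: white enamel dish, blue rim, round, 68 mm across, 26 mm high, upright outer wall, 130 g; inside a shallow bowl, lowest in the middle (7 mm above the underside). Two flat blue ears, 20 mm wide, stick out 12 mm from the rim at +x and -x. Origin: centre of the underside. Starts in the mat's middle, ears along its long side. Grip it from above across its earless sides (its y).
- dish_middle (a point): middle of the dish, 15 mm above its underside: where the ball's centre rests.
- ball_center (a point): centre of the polished steel bearing ball, 16 mm across, 17 g, loose in the dish; it rolls at a slight tilt or jerk: moves at about 0.06 m/s with gentle starts keep it in the middle, a swing at 0.5 m/s throws it off.
- race: small steel bearing ring on the mat, 40 mm across, 12 mm high; leave alone. Origin under its centre.
- mug: blue ceramic mug full of brass wood screws, 80 mm across, 95 mm high with screws to about 105, handle at +y; leave alone. Origin under its centre.
- tin: small white enamel tin with a red lid, 80 mm across, 64 mm high; leave alone. Origin under its centre.
- oiler: green oil can with a brass spout, 64 mm across, 122 mm high; leave alone. Origin under its centre.
- socket: chrome spark plug socket standing on end, 26 mm across, 62 mm high; leave alone. Origin under its centre.
- hingepin: steel hinge pin lying on the bench, 94 mm long along x, 14 mm at the ends; leave alone. Origin under its middle.
- driver: screwdriver lying on the bench along x; leave alone.

How it is judged:
On the way, in this order (a step that is already met when the one before it is completed fails the run):
1. the magnifier faces the middle of the mat and its lens looks 30 degrees down, the dish still on its mat (value of joint mag_tilt between 0.42 and 0.63 rad and y of mat_middle in the frame of mag_knuckle between -0.035 and 0.035 m and x of mat_middle in the frame of mag_knuckle below -0.1 m and distance of dish from where it was at the start of the episode below 0.02 m), for 0.3 s.
2. the dish is held level in the view, 200 mm in front of the lens, not yet turned, ball in the middle (value of joint mag_tilt between 0.42 and 0.63 rad and y of mat_middle in the frame of mag_knuckle between -0.035 and 0.035 m and x of mat_middle in the frame of mag_knuckle below -0.1 m and distance between dish_middle and lens_focus below 0.035 m and angle between dish's own z axis and vertical below 0.1 rad and horizontal distance between ball_center and dish_middle below 0.012 m and distance between ball_center and dish_middle below 0.014 m and angle between the x axis of dish and the x axis of mat, either way round below 0.22 rad and contact force between the fingers and dish above 1 N), for 0.4 s.
3. in the view the dish is turned a quarter turn, level, ball in the middle (value of joint mag_tilt between 0.42 and 0.63 rad and y of mat_middle in the frame of mag_knuckle between -0.035 and 0.035 m and x of mat_middle in the frame of mag_knuckle below -0.1 m and distance between dish_middle and lens_focus below 0.035 m and angle between dish's own z axis and vertical below 0.1 rad and horizontal distance between ball_center and dish_middle below 0.012 m and distance between ball_center and dish_middle below 0.014 m and angle between the x axis of dish and the x axis of mat, either way round above 1.37 rad), for 0.3 s.
At the end, for the whole second after the job is handed in: Fingers hold the dish still, off everything else, its middle within 35 mm of the lens's sharp point, level to 5.7 deg, a quarter turn (to 11 deg) from how it lay, ball within 12 mm of its middle; magnifier axis within 35 mm of the mat's middle seen from above, looking 24 to 36 deg down (all of step 3 and height (world z) of dish above 0.04 m and linear speed of dish below 0.03 m/s and angular speed of dish below 0.15 rad/s and contact force between the fingers and dish above 1 N and contact force between dish and magnifier below 0.2 N and contact force between dish and mat below 0.2 N); the arm keeps its last pose, push and grip.
It fails at once if the ball runs more than 16 mm from the middle of the dish (distance between ball_center and dish_middle above 0.016 m).
It fails at once if the dish is tipped more than 11 degrees (angle between dish's own z axis and vertical above 0.2 rad).
It fails at once if the dish is turned more than 20 degrees while away from the view (angle between the x axis of dish and the x axis of mat, either way round above 0.35 rad and distance between dish_middle and lens_focus above 0.07 m).
It fails at once if another thing on the bench is pushed or knocked over (distance of any of mug, tin, oiler, socket, hingepin, driver, race from where it was at the start of the episode above 0.03 m or angle between any of mug, tin, oiler, socket's own z axis and vertical above 0.5 rad).
It also fails if it takes over 72 s, if anything falls off the work surface, if the arm or the gripper's body presses on something with over 40 N, if the wrist force passes 120 N, or if a joint passes its speed limit or range.

## Working session

There is one attempt and no reset: what is moved stays moved. The work goes in short steps, Python scripts to look and compute and a tool call to move; the robot and the scene stay as the last step left them, time stands still between calls to the robot, and variables do not carry over. Pictures are saved under pics/ and viewed, at most 10 in all, crops included, and the job is handed in when it is done.

Besides the shell and the picture viewer there is one more tool, called after ">>>" by a JSON object that holds its "op" and its "data", one argument or row to a line. apply_moves: Moves the arm, as the interface text tells. Its arguments: {"type":"object","properties":{"motion":{"type":"array"},"gripper":{"type":"number"},"force":{"type":"number"}},"required":["motion"]}

```bash
mkdir -p pics; cat > h.py <<'E'
import numpy as np, cv2
from workcell import arm, eyes
def cap(n,save=None):
    c=eyes.capture(n)
    if save: cv2.imwrite('pics/'+save,c['frame'][:,:,::-1])
    return c
def cloud(c):
    h,w=c['range_z'].shape
    v,u=np.mgrid[0:h,0:w]
    K=np.array([[c['fx'],0,c['cx']],[0,c['fy'],c['cy']],[0,0,1.]])
    p=np.stack([u,v],-1).reshape(-1,1,2).astype(float)
    s=cv2.undistortPoints(p,K,np.array([c['k1'],0,0,0.])).reshape(h,w,2)
    z=c['range_z']
    P=np.stack([s[...,0]*z,-s[...,1]*z,-z,np.ones_like(z)],-1)
    W=P@np.linalg.inv(c['world_to_cam']).T
    W=W[...,:3]; W[z==0]=np.nan
    return W
E
python3 - <<'E'
from h import *
s=arm.observe(); print(s)
for n in('top','side'):
    c=cap(n,n+'0.png'); print(n,c['fx'],c['cx'],c['cy'],c['k1'],np.linalg.inv(c['world_to_cam'])[:3].round(3).tolist())
E
```

```text
{'clock': 0.0, 'q': array([ 1.11141176e+00,  3.51199078e-01,  1.65239693e+00, -1.80413824e-05,
        1.13909741e+00, -8.46255353e-02]), 'qvel': array([-3.43441244e-05,  2.29782154e-03,  3.29754992e-04, -1.32931208e-03,
       -2.05325758e-03,  5.36670151e-05]), 'joint_efforts': array([ 6.78834404e-04, -4.97319674e+01, -2.85266304e+01,  6.98475447e-02,
        2.57004169e-02, -1.14389377e-04]), 'tool_pos': array([0.20117318, 0.51153332, 0.2181321 ]), 'ee_rot': array([-1.39978216e-04,  1.86281183e-01,  9.82496319e-01, -5.32349644e-04]), 'contact_force': array([-0.20859564, -0.24890457,  0.11781731]), 'wrist_torque': array([ 0.02524095,  0.03433169, -0.06906604]), 'gripper_force': 0.0, 'grip_width': 0.09272957520813666}
top 546.1367787376194 312.00114689876324 235.84317577523663 -0.1523411138710371 [[-0.007, 0.977, -0.211, 0.243], [-1.0, -0.008, -0.001, -0.019], [-0.003, 0.211, 0.978, 1.602]]
side 559.2339238360721 324.61493064545135 228.12443836080382 0.0037245619708289567 [[0.917, 0.299, -0.263, 0.272], [-0.398, 0.676, -0.62, -0.739], [-0.007, 0.673, 0.739, 1.039]]
```

View pics/top0.png

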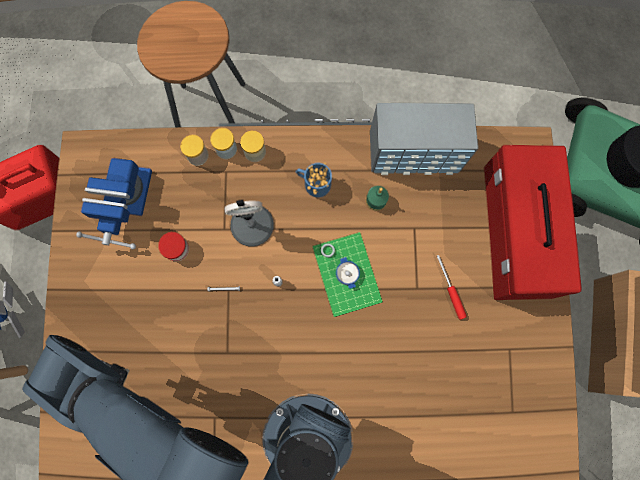

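View pics/side0.png

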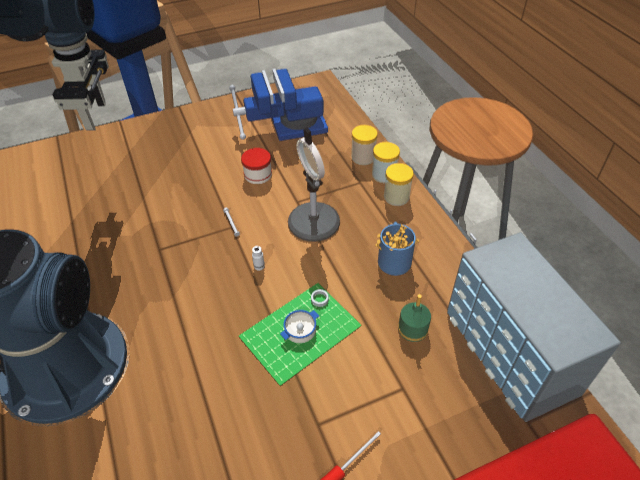

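The top view shows the magnifier's base at (252,225), its ring at (242,208), the mat and dish at (348,274), the race at (328,250), the mug at (317,180), the oiler at (377,197), the socket at (277,281) and the tin at (173,246). In the side view the lens is at (312,160) with its tab at (307,135), and the dish is at (300,327).

```bash
cat > m.py <<'E'
from h import *
import sys
def clouds(): return {n:(lambda c:(c['frame'],cloud(c)))(cap(n)) for n in('top','side')}
def head(W,f,B):
    """points of magnifier above the post near B"""
    d=np.hypot(W[...,0]-B[0],W[...,1]-B[1])
    m=(d<0.17)&(W[...,2]>0.13)&(W[...,2]<0.32)
    return m
E
python3 - <<'E'
from m import *
D=clouds()
for n,(f,W) in D.items():
    hsv=cv2.cvtColor(f,cv2.COLOR_RGB2HSV); z=W[...,2]
    inb=(W[...,0]>0.2)&(W[...,0]<0.9)&(abs(W[...,1])<0.6)
    g=(hsv[...,0]>50)&(hsv[...,0]<75)&(hsv[...,1]>120)&(z<0.012)&inb
    cnt=max(cv2.findContours(g.astype(np.uint8),0,2)[0],key=cv2.contourArea)
    p=W[cnt[:,0,1],cnt[:,0,0]]; p=p[~np.isnan(p).any(1)]
    r=cv2.minAreaRect((p[:,:2]*1000).astype(np.float32)); print(n,'mat',r,np.median(p[:,2]))
    c=np.array(r[0])/1000
    d=np.hypot(W[...,0]-c[0],W[...,1]-c[1])
    b=(d<0.07)&(z>0.019)&(z<0.035)
    q=W[b]; (e,rad)=cv2.minEnclosingCircle((q[:,:2]*1000).astype(np.float32)); print(' dish rect',cv2.minAreaRect((q[:,:2]*1000).astype(np.float32)),np.nanmax(q[:,2]))
    # clusters
    k=(inb&(z>0.008)&(z<0.35)).astype(np.uint8)
    N,L,st,ce=cv2.connectedComponentsWithStats(k)
    for i in range(1,N):
        if st[i,4]>25:
            q=W[L==i]; print('  ',ce[i].round(),st[i,4],np.nanmin(q,0).round(3),np.nanmax(q,0).round(3))
E
```

```text
top mat ((474.1129455566406, -118.99275207519531), (220.2417755126953, 149.77540588378906), 16.246826171875) 0.0027296927348716693
 dish rect ((474.7336120605469, -117.43809509277344), (68.28701782226562, 77.7650375366211), 67.08678436279297) 0.034649606086496254
   [422. 142.] 6193 [ 0.772 -0.515  0.008] [ 0.9   -0.198  0.21 ]
   [224. 143.] 598 [0.832 0.216 0.008] [0.9   0.285 0.102]
   [253. 146.] 614 [0.823 0.122 0.008] [0.899 0.207 0.101]
   [194. 149.] 608 [0.813 0.304 0.008] [0.887 0.376 0.102]
   [507. 225.] 5512 [ 0.386 -0.6    0.008] [ 0.808 -0.543  0.2  ]
   [120. 197.] 3170 [0.546 0.482 0.008] [0.812 0.6   0.171]
   [316. 179.] 740 [ 0.699 -0.076  0.008] [0.82  0.03  0.106]
   [377. 197.] 429 [ 0.665 -0.243  0.008] [ 0.728 -0.178  0.127]
   [250. 221.] 1632 [0.559 0.1   0.008] [0.677 0.228 0.301]
   [173. 246.] 705 [0.513 0.35  0.009] [0.599 0.434 0.076]
   [328. 251.] 77 [ 0.519 -0.078  0.008] [ 0.565 -0.043  0.023]
   [454. 296.] 361 [ 0.334 -0.465  0.008] [ 0.525 -0.386  0.035]
   [347. 272.] 487 [ 0.43  -0.154  0.008] [ 0.522 -0.083  0.037]
   [278. 281.] 79 [0.437 0.
[... 528 characters left out ...]
 0.299]
   [382. 163.] 2514 [0.815 0.12  0.008] [0.9   0.374 0.093]
   [256. 164.] 848 [0.514 0.346 0.008] [0.592 0.428 0.068]
   [229. 218.] 47 [0.424 0.218 0.008] [0.436 0.29  0.013]
   [396. 248.] 1590 [ 0.699 -0.078  0.008] [0.793 0.026 0.1  ]
   [522. 329.] 16812 [ 0.774 -0.482  0.008] [ 0.9   -0.2    0.205]
   [257. 257.] 213 [0.438 0.067 0.008] [0.463 0.096 0.065]
   [319. 298.] 132 [ 0.524 -0.085  0.008] [ 0.563 -0.043  0.016]
   [414. 320.] 1012 [ 0.666 -0.248  0.008] [ 0.729 -0.183  0.123]
   [299. 326.] 898 [ 0.429 -0.156  0.008] [ 0.52  -0.086  0.034]
   [545. 452.] 4131 [ 0.553 -0.6    0.153] [ 0.81  -0.548  0.194]
   [347. 463.] 390 [ 0.393 -0.438  0.009] [ 0.525 -0.389  0.029]
```

```bash
cat >> m.py <<'E'
def mag(D,B,show=True):
    P=[];C=[]
    for n,(f,W) in D.items():
        m=head(W,f,B); P.append(W[m]);C.append(f[m].astype(int))
        if show: print(n,len(P[-1]))
    return P,C
E
python3 - <<'E'
from m import *
D=clouds()
for n,(f,W) in D.items():
    z=W[...,2]
    b=(np.hypot(W[...,0]-.6,W[...,1]-.13)<.11)&(z>.008)&(z<.06)
    q=W[b]; h=np.histogram(q[:,2],bins=np.arange(.008,.06,.004)); print(h[0])
    q=q[(q[:,2]>.01)]
    print(n,'base',cv2.minEnclosingCircle((q[:,:2]*1000).astype(np.float32)),q[:,2].max(), np.median(q[:,:2],0))
B=(.62,.14)
P,C=mag(D,B)
for p,c in zip(P,C):
    for lo in np.arange(.13,.31,.015):
        k=(p[:,2]>lo)&(p[:,2]<=lo+.015)
        if k.sum(): print(round(lo,3),k.sum(),p[k].min(0).round(3),p[k].max(0).round(3),np.median(c[k],0))
    w=(c.min(1)>170); q=p[w]; m=q.mean(0); u,s,v=np.linalg.svd(q-m,full_matrices=False); print('white',w.sum(),m.round(4),s.round(3),v.round(3).tolist())
    k=(c.max(1)<70)&(p[:,2]>.24); print('tab',k.sum(),p[k].mean(0),p[k].min(0),p[k].max(0))
for n in D:
    f=D[n][0]; 
t=D['top'][0][180:260,190:310]; s=D['side'][0][110:250,250:370]
im=np.hstack([cv2.resize(t,(400,267),interpolation=2),np.zeros((267,5,3),np.uint8),cv2.resize(s[:80],(400,267),interpolation=2)])
cv2.imwrite('pics/crop.png',im[:,:800,::-1])
E
```

```text
[160 265 353 240  85  16  13   4   2   1   3   3]
top base ((601.5474853515625, 127.74678802490234), 106.16841888427734) 0.056718349968617465 [0.6114652  0.15583482]
[193 462 526 132  24  24  14   8   9   5  10   9]
side base ((623.9471435546875, 159.69024658203125), 64.34019470214844) 0.059493169713285554 [0.6184648  0.15185603]
top 512
side 989
0.13 36 [0.61  0.147 0.133] [0.622 0.18  0.145] [48.5 50.5 51.5]
0.145 24 [0.613 0.146 0.145] [0.623 0.191 0.159] [72.5 71.  70.5]
0.16 40 [0.614 0.135 0.16 ] [0.625 0.192 0.174] [153.  148.5 142.5]
0.175 51 [0.611 0.123 0.175] [0.626 0.206 0.189] [140. 140. 135.]
0.19 49 [0.607 0.116 0.19 ] [0.625 0.209 0.205] [149. 151. 142.]
0.205 45 [0.606 0.114 0.205] [0.632 0.21  0.219] [126. 124. 118.]
0.22 46 [0.607 0.114 0.22 ] [0.632 0.211 0.234] [124.5 118.  112.5]
0.235 64 [0.605 0.115 0.235] [0.632 0.206 0.25 ] [178.  170.  161.5]
0.25 108 [0.606 0.129 0.25 ] [0.627 0.199 0.265] [218.5 207.  196. ]
0.265 10 [0.611 0.148 0.265] [0.619 0.174 0.276] [31.5 30.  29. ]
0.28 18 [0.611 0.154 0.281] [0.621 0.171 0.295] [25.  26.  29.5]
0.295 21 [0.61  0.
[... 612 characters left out ...]
. ]
0.205 119 [0.606 0.111 0.205] [0.635 0.214 0.22 ] [145. 134. 125.]
0.22 124 [0.605 0.111 0.22 ] [0.634 0.208 0.235] [147.  130.  121.5]
0.235 105 [0.605 0.115 0.235] [0.631 0.204 0.25 ] [181. 173. 162.]
0.25 114 [0.607 0.13  0.25 ] [0.629 0.191 0.264] [192. 184. 178.]
0.265 37 [0.61  0.151 0.265] [0.624 0.168 0.28 ] [42. 35. 31.]
0.28 52 [0.609 0.15  0.28 ] [0.62  0.171 0.295] [41. 34. 33.]
0.295 4 [0.612 0.157 0.295] [0.617 0.168 0.297] [51.  46.  43.5]
white 148 [0.6209 0.1477 0.2327] [0.407 0.219 0.042] [[-0.053, 0.427, -0.903], [0.191, -0.883, -0.429], [0.98, 0.196, 0.035]]
tab 94 [0.61507818 0.15739528 0.28205294] [0.60868861 0.15012366 0.26170992] [0.62382415 0.17070147 0.2973927 ]
```

View pics/crop.png

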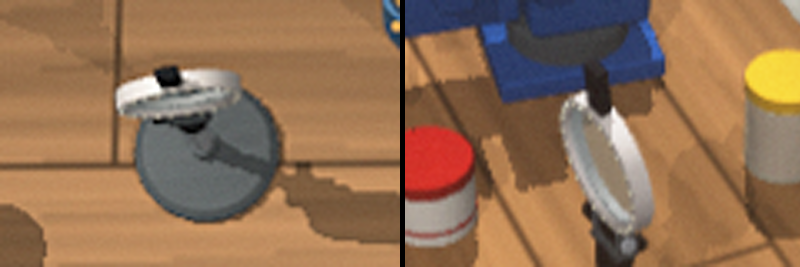

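The crop shows the tab on top and a dashed row of lights on the face towards the robot. So the lens faces about (-0.98, -0.17), is nearly upright, and its post is near (0.62, 0.16). I'll move above the tab first.

>>> {"op": "apply_moves", "data": {
  "motion": [
    {"travel": [-40,-10,-50],"twist": 0.14},
    {"travel": [-80,-20,-90],"twist": 0.28},
    {"travel": [-115,-35,-120],"twist": 0.42},
    {"travel": [-155,-50,-135],"twist": 0.56},
    {"travel": [-200,-65,-142],"twist": 0.7},
    {"travel": [-245,-80,-142],"twist": 0.84},
    {"travel": [-290,-95,-142],"twist": 0.98},
    {"travel": [-335,-110,-142],"twist": 1.12},
    {"travel": [-380,-125,-142],"twist": 1.26},
    {"travel": [-425,-142,-142],"twist": 1.4},
    {"travel": [-470,-160,-142],"twist": 1.54},
    {"travel": [-513,-175,-142],"twist": 1.68}
  ],
  "gripper": 50
}}

```text
clock: 1.5
tool_pos: [0.6159, 0.1593, 0.3606]
ee_rot: [0.0, 0.858, 0.514, -0.0]
contact_force: [0.0, 0.9, -0.1]
grip_width: 0.0498
gripper_force: 0.0
```

```bash
cat >> h.py <<'E'
from scipy.spatial.transform import Rotation as R
def goto(x,y,z,yaw=None):
    """travel/twist to world target (yaw = angle of tool y, deg)"""
    s=arm.observe(); q=s['ee_rot']; M=R.from_quat([q[1],q[2],q[3],q[0]]).as_matrix()
    d=M.T@(np.array([x,y,z])-s['tool_pos'])*1000
    yn=np.degrees(np.arctan2(M[1,1],M[0,1]))
    print('t',s['clock'],'tcp',s['tool_pos'].round(4),'yaw',yn.round(2),'tiltz',M[:,2].round(3),'F',s['contact_force'].round(1),'w',s['grip_width'].round(4),s['gripper_force'].round(1),'q6',s['q'][5].round(2))
    print('travel',d.round(1), 'twist',None if yaw is None else -np.radians((yaw-yn+180)%360-180).round(3))
E
python3 -c "
from h import *
goto(.6145,.161,.268,-80.2)"
```

```text
Traceback (most recent call last):
  File "h.py", line 24, in goto
    print('t',s['clock'],'tcp',s['tool_pos'].round(4),'yaw',yn.round(2),'tiltz',M[:,2].round(3),'F',s['contact_force'].round(1),'w',s['grip_width'].round(4),s['gripper_force'].round(1),'q6',s['q'][5].round(2))
                                                                                                                                    ^^^^^^^^^^^^^^^^^^^^^
AttributeError: 'float' object has no attribute 'round'
```

```bash
sed -i "s/s\['grip_width'\].round(4),s\['gripper_force'\].round(1)/round(s['grip_width'],4),round(s['gripper_force'],1)/; s/yn.round(2)/round(yn,2)/" h.py
python3 -c "
from h import *
goto(.6145,.161,.268,-80.2)"
```

```text
t 1.5 tcp [0.6159 0.1593 0.3606] yaw -28.09 tiltz [-0. -0. -1.] F [ 0.   0.9 -0.1] w 0.0498 0.0 q6 0.67
travel [ 0.9 -2.1 92.6] twist 0.909
```

>>> {"op": "apply_moves", "data": {
  "motion": [
    {"travel": [1,-2,0],"twist": 0.15},
    {"travel": [1,-2,0],"twist": 0.3},
    {"travel": [1,-2,0],"twist": 0.45},
    {"travel": [1,-2,0],"twist": 0.6},
    {"travel": [1,-2,0],"twist": 0.75},
    {"travel": [1,-2,10],"twist": 0.909},
    {"travel": [1,-2,30],"twist": 0.909},
    {"travel": [1,-2,50],"twist": 0.909},
    {"travel": [1,-2,70],"twist": 0.909},
    {"travel": [1,-2,85],"twist": 0.909},
    {"travel": [1,-2,92],"twist": 0.909},
    {"travel": [1,-2,92],"twist": 0.909}
  ]
}}

```text
clock: 2.7
tool_pos: [0.6131, 0.1629, 0.2679]
ee_rot: [0.0, 0.996, 0.089, -0.001]
contact_force: [-0.3, -0.3, -0.8]
grip_width: 0.0501
gripper_force: 0.0
```

>>> {"op": "apply_moves", "data": {
  "motion": [
    {"travel": [0,0,0],"twist": 0},
    {"travel": [0,0,0],"twist": 0},
    {"travel": [0,0,0],"twist": 0},
    {"travel": [0,0,0],"twist": 0},
    {"travel": [0,0,0],"twist": 0},
    {"travel": [0,0,0],"twist": 0}
  ],
  "gripper": 10,
  "force": 15
}}

```text
clock: 3.3
tool_pos: [0.6135, 0.1629, 0.2689]
ee_rot: [0.0, 0.996, 0.089, 0.0]
contact_force: [0.3, -0.5, 1.2]
grip_width: 0.0176
gripper_force: 15.0
```

```bash
python3 - <<'E'
from h import *
goto(.6145,.161,.268,-80.2)
c=cap('side'); f=c['frame'][90:240,230:400]; cv2.imwrite('pics/s1.png',cv2.resize(f,(680,600),interpolation=2)[:,:,::-1])
E
```

```text
t 3.3 tcp [0.6135 0.1629 0.2689] yaw -79.82 tiltz [ 0. -0. -1.] F [ 0.3 -0.5  1.2] w 0.0176 15.0 q6 1.58
travel [0.7 2.  0.9] twist 0.007
```

View pics/s1.png

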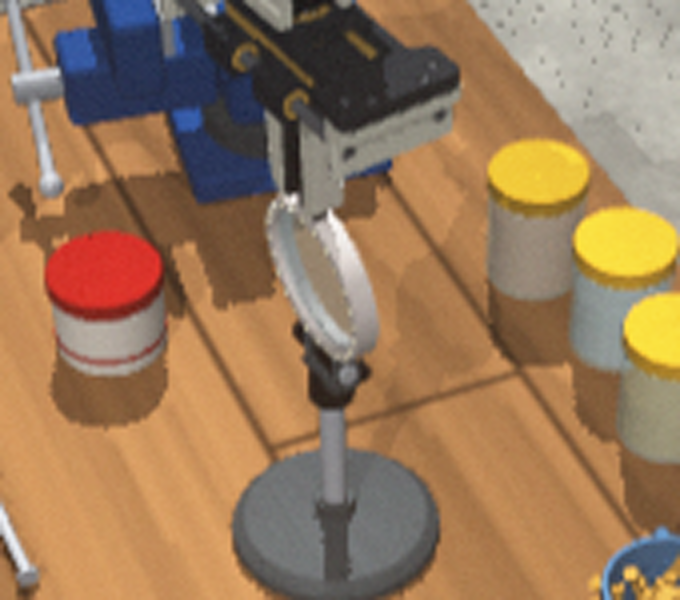

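>>> {"op": "apply_moves", "data": {
  "motion": [
    {"travel": [-8.3,0,0.7],"twist": 0},
    {"travel": [-16.5,0,1.8],"twist": 0},
    {"travel": [-24.6,0,3.3],"twist": 0},
    {"travel": [-32.6,0,5.4],"twist": 0},
    {"travel": [-40.5,0,7.9],"twist": 0},
    {"travel": [-48.2,0,10.9],"twist": 0},
    {"travel": [-55.8,0,14.4],"twist": 0},
    {"travel": [-63,0,18.2],"twist": 0},
    {"travel": [-63,0,18.2],"twist": 0},
    {"travel": [-63,0,18.2],"twist": 0}
  ]
}}

```text
clock: 4.35
tool_pos: [0.5506, 0.1518, 0.2501]
ee_rot: [0.0, 0.996, 0.089, -0.001]
contact_force: [-1.8, 2.3, -1.4]
grip_width: 0.0177
gripper_force: 15.0
```

```bash
cat >> m.py <<'E'
def lens(D,B=(.62,.16)):
    """ring plane + centre from points z .16-.26, gripper excluded by brightness/height"""
    Q=[]
    for n,(f,W) in D.items():
        d=np.hypot(W[...,0]-B[0],W[...,1]-B[1])
        c=f.astype(int)
        m=(d<.12)&(W[...,2]>.165)&(W[...,2]<.245)&(c.min(-1)>105)&(c.max(-1)-c.min(-1)<45)
        q=W[m]; Q.append(q)
    q=np.vstack(Q)
    for _ in range(3):
        m=np.median(q,0); m=q.mean(0); v=np.linalg.svd(q-m,full_matrices=False)[2]
        r=(q-m)@v[2]; q=q[abs(r)<.012]
    nrm=v[2]; nrm=nrm*-np.sign(nrm[2])
    print('n',len(q),'mean',q.mean(0).round(4),'nrm',nrm.round(3),'az',np.degrees(np.arctan2(nrm[1],nrm[0])).round(1),'down',np.degrees(np.arcsin(-nrm[2])).round(1),'min',q.min(0).round(3),'max',q.max(0).round(3))
E
python3 - <<'E'
from m import *
goto(0.55,.15,.25)
lens(clouds())
E
```

```text
t 4.35 tcp [0.5506 0.1518 0.2501] yaw -79.81 tiltz [-0.002 -0.    -1.   ] F [-1.8  2.3 -1.4] w 0.0177 15.0 q6 1.58
travel [-0.9  1.7  0.1] twist None
n 228 mean [0.5893 0.1279 0.2195] nrm [-0.835 -0.07  -0.546] az -175.2 down 33.1 min [0.566 0.107 0.167] max [0.622 0.204 0.245]
```

```bash
cat >> h.py <<'E'
def arc(A,daz,n=12):
    s=arm.observe(); q=s['ee_rot']; M=R.from_quat([q[1],q[2],q[3],q[0]]).as_matrix()
    r=s['tool_pos']-np.array([*A,s['tool_pos'][2]])
    for i in range(1,n+1):
        a=daz*i/n; d=M.T@(R.from_euler('z',a,degrees=True).apply(r)-r)*1000
        print(d.round(1).tolist(),round(-np.radians(a),3))
E
python3 -c "
from h import *
arc((.620,.162),54.2)"
```

```text
[0.0, 5.5, -0.0] -0.079
[0.5, 11.0, -0.0] -0.158
[1.4, 16.4, -0.0] -0.236
[2.8, 21.8, -0.0] -0.315
[4.5, 27.0, -0.0] -0.394
[6.7, 32.1, -0.0] -0.473
[9.2, 37.0, -0.0] -0.552
[12.1, 41.7, -0.0] -0.631
[15.4, 46.1, -0.0] -0.709
[19.1, 50.2, -0.0] -0.788
[23.0, 54.1, -0.0] -0.867
[27.2, 57.6, -0.1] -0.946
```

>>> {"op": "apply_moves", "data": {
  "motion": [
    {"travel": [0,5.5,0],"twist": -0.079},
    {"travel": [0.5,11,0],"twist": -0.158},
    {"travel": [1.4,16.4,0],"twist": -0.236},
    {"travel": [2.8,21.8,0],"twist": -0.315},
    {"travel": [4.5,27,0],"twist": -0.394},
    {"travel": [6.7,32.1,0],"twist": -0.473},
    {"travel": [9.2,37,0],"twist": -0.552},
    {"travel": [12.1,41.7,0],"twist": -0.631},
    {"travel": [15.4,46.1,0],"twist": -0.709},
    {"travel": [19.1,50.2,0],"twist": -0.788},
    {"travel": [23,54.1,0],"twist": -0.867},
    {"travel": [27.2,57.6,0],"twist": -0.946}
  ]
}}

```text
clock: 5.65
tool_pos: [0.5884, 0.0989, 0.2503]
ee_rot: [0.0, 0.846, 0.534, -0.001]
contact_force: [-0.3, -3.2, -0.5]
grip_width: 0.0178
gripper_force: 15.4
```

```bash
python3 - <<'E'
from m import *
goto(0.588,.0998,.25)
D=clouds(); lens(D)
f,W=D['top']; z=W[...,2]; c=f.astype(int)
b=(np.hypot(W[...,0]-.62,W[...,1]-.16)<.085)&(z>.01)&(z<.035)&(c[...,0]-c[...,2]<25)
print(cv2.minEnclosingCircle((W[b][:,:2]*1000).astype(np.float32)))
s=D['side'][0][90:240,230:400]; cv2.imwrite('pics/s2.png',cv2.resize(s,(680,600),interpolation=2)[:,:,::-1])
E
```

```text
t 5.65 tcp [0.5884 0.0989 0.2503] yaw -25.46 tiltz [-0.001 -0.002 -1.   ] F [-0.3 -3.2 -0.5] w 0.0178 15.4 q6 0.53
travel [ 0.6 -0.8  0.3] twist None
n 426 mean [0.6095 0.1314 0.2035] nrm [-0.415 -0.773 -0.481] az -118.2 down 28.7 min [0.562 0.095 0.165] max [0.65  0.163 0.245]
((668.4251098632812, 204.23109436035156), 6.250891208648682)
```

View pics/s2.png

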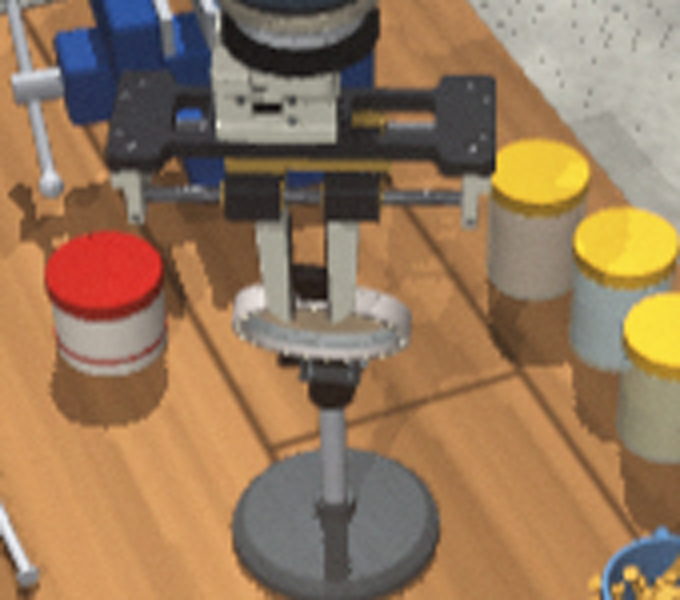

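The crop shows the lens swung towards the mat and tipped, with the tab between the fingers. I'll release it and lift away.

>>> {"op": "apply_moves", "data": {
  "motion": [
    {"travel": [0,0,0],"twist": 0},
    {"travel": [0,0,0],"twist": 0},
    {"travel": [0,0,0],"twist": 0},
    {"travel": [0,0,-20],"twist": 0},
    {"travel": [0,0,-50],"twist": 0},
    {"travel": [0,0,-80],"twist": 0},
    {"travel": [0,0,-90],"twist": 0},
    {"travel": [0,0,-90],"twist": 0}
  ],
  "gripper": 45
}}

```text
clock: 6.55
tool_pos: [0.5886, 0.1002, 0.3414]
ee_rot: [0.0, 0.846, 0.533, 0.001]
contact_force: [0.0, 0.3, -0.7]
grip_width: 0.0446
gripper_force: 0.0
```

```bash
python3 - <<'E'
from m import *
goto(.4745,-.119,.20,-73.8)
D=clouds(); lens(D)
for n,(f,W) in D.items():
    c=f.astype(int); m=(np.hypot(W[...,0]-.62,W[...,1]-.16)<.12)&(W[...,2]>.255)&(W[...,2]<.3)&(c.max(-1)<80); print(n,m.sum(),W[m].mean(0).round(4),W[m].max(0).round(3))
f,W=D['top']; z=W[...,2]; c=f.astype(int)
b=(np.hypot(W[...,0]-.62,W[...,1]-.16)<.085)&(z>.006)&(z<.035)&(c[...,0]-c[...,2]<25)
print(b.sum(),cv2.minAreaRect((W[b][:,:2]*1000).astype(np.float32)))
for n,(f,W) in D.items():
    b=(np.hypot(W[...,0]-.4745,W[...,1]+.119)<.06)&(W[...,2]>.02)&(W[...,2]<.034)
    h=cv2.cvtColor(f,cv2.COLOR_RGB2HSV); bl=b&(h[...,0]>100)&(h[...,0]<130)&(h[...,1]>80)
    q=(W[bl][:,:2]*1000).astype(np.float32); print(n,len(q),cv2.minAreaRect(q))
E
```

```text
t 6.55 tcp [0.5886 0.1002 0.3414] yaw -25.62 tiltz [ 0.002  0.    -1.   ] F [ 0.   0.3 -0.7] w 0.0446 0.0 q6 0.54
travel [-247.1   -8.4  141. ] twist 0.841
n 515 mean [0.607  0.1287 0.2101] nrm [-0.417 -0.774 -0.476] az -118.3 down 28.5 min [0.561 0.097 0.165] max [0.651 0.164 0.245]<stdin>:5: RuntimeWarning: Mean of empty slice.
  ret = um.true_divide(
Traceback (most recent call last):
ValueError: zero-size array to reduction operation maximum which has no identity
```

>>> {"op": "apply_moves", "data": {
  "motion": [
    {"travel": [-25,-1,0],"twist": 0.08},
    {"travel": [-60,-2,0],"twist": 0.16},
    {"travel": [-100,-3,0],"twist": 0.28},
    {"travel": [-140,-4,0],"twist": 0.4},
    {"travel": [-180,-6,30],"twist": 0.52},
    {"travel": [-215,-7,60],"twist": 0.65},
    {"travel": [-238,-8,90],"twist": 0.75},
    {"travel": [-247,-8.4,120],"twist": 0.841},
    {"travel": [-247,-8.4,141],"twist": 0.841},
    {"travel": [-247,-8.4,160],"twist": 0.841},
    {"travel": [-247,-8.4,170],"twist": 0.841},
    {"travel": [-247,-8.4,170],"twist": 0.841}
  ],
  "gripper": 93
}}

```text
clock: 7.85
tool_pos: [0.4729, -0.1187, 0.1687]
ee_rot: [-0.001, 0.99, 0.141, -0.002]
contact_force: [-0.4, -0.2, 0.3]
grip_width: 0.0932
gripper_force: 0.0
```

```bash
python3 - <<'E'
from m import *
goto(.4745,-.119,.007,-73.8)
D=clouds()
for n,(f,W) in D.items():
    b=(np.hypot(W[...,0]-.4745,W[...,1]+.119)<.06)&(W[...,2]>.02)&(W[...,2]<.034)
    h=cv2.cvtColor(f,cv2.COLOR_RGB2HSV); bl=b&(h[...,0]>100)&(h[...,0]<130)&(h[...,1]>80)
    q=(W[bl][:,:2]*1000).astype(np.float32); print(n,len(q),cv2.minAreaRect(q) if len(q)>5 else 0)
im=np.hstack([cv2.resize(D['top'][0][220:330,290:400],(400,400),interpolation=2),cv2.resize(D['side'][0][230:390,220:380],(400,400),interpolation=2)])
cv2.imwrite('pics/s3.png',im[:,:,::-1])
E
```

```text
t 7.85 tcp [ 0.4729 -0.1187  0.1687] yaw -73.8 tiltz [-0.003  0.001 -1.   ] F [-0.4 -0.2  0.3] w 0.0932 0.0 q6 0.95
travel [  2.    1.  161.7] twist 0.0
top 0 0
side 215 ((475.125, -121.05665588378906), (70.05746459960938, 78.61814880371094), 68.35177612304688)
```

View pics/s3.png

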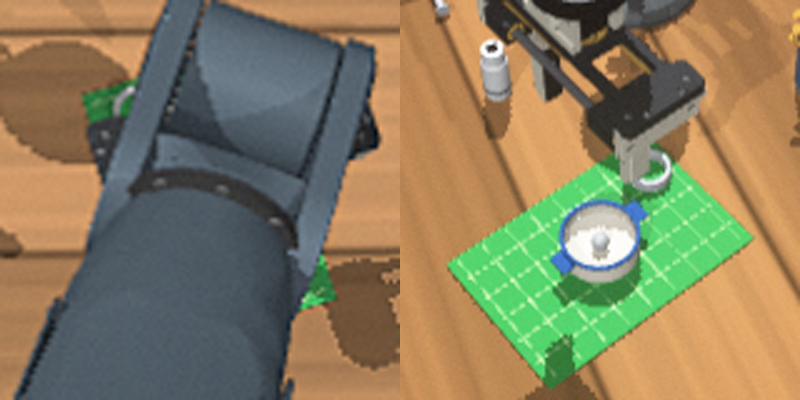

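The side crop shows the dish with the ball at its middle and the fingers above it, clear of the race. Next I descend.

>>> {"op": "apply_moves", "data": {
  "motion": [
    {"travel": [2,1,15],"twist": 0},
    {"travel": [2,1,35],"twist": 0},
    {"travel": [2,1,55],"twist": 0},
    {"travel": [2,1,75],"twist": 0},
    {"travel": [2,1,95],"twist": 0},
    {"travel": [2,1,115],"twist": 0},
    {"travel": [2,1,130],"twist": 0},
    {"travel": [2,1,143],"twist": 0},
    {"travel": [2,1,153],"twist": 0},
    {"travel": [2,1,159],"twist": 0},
    {"travel": [2,1,161.5],"twist": 0},
    {"travel": [2,1,161.5],"twist": 0}
  ]
}}

```text
clock: 9.15
tool_pos: [0.4763, -0.1196, 0.009]
ee_rot: [0.0, 0.99, 0.141, 0.0]
contact_force: [-0.4, -1.1, 0.4]
grip_width: 0.0931
gripper_force: 0.0
```

>>> {"op": "apply_moves", "data": {
  "motion": [
    {"travel": [0,0,0],"twist": 0},
    {"travel": [0,0,0],"twist": 0},
    {"travel": [0,0,0],"twist": 0},
    {"travel": [0,0,0],"twist": 0}
  ],
  "gripper": 74,
  "force": 5
}}

```text
clock: 9.55
tool_pos: [0.4762, -0.1196, 0.0091]
ee_rot: [0.0, 0.99, 0.141, 0.0]
contact_force: [-0.1, -0.5, -1.1]
grip_width: 0.0746
gripper_force: 0.0
```

```bash
python3 - <<'E'
from m import *
goto(.4745,-.119,.007,-73.8)
c=cap('side'); cv2.imwrite('pics/s4.png',cv2.resize(c['frame'][230:390,200:400],(750,600),interpolation=2)[:,:,::-1])
E
```

```text
t 9.55 tcp [ 0.4762 -0.1196  0.0091] yaw -73.8 tiltz [ 0. -0. -1.] F [-0.1 -0.5 -1.1] w 0.0746 0.0 q6 0.95
travel [-1.5 -1.   2.1] twist 0.0
```

View pics/s4.png

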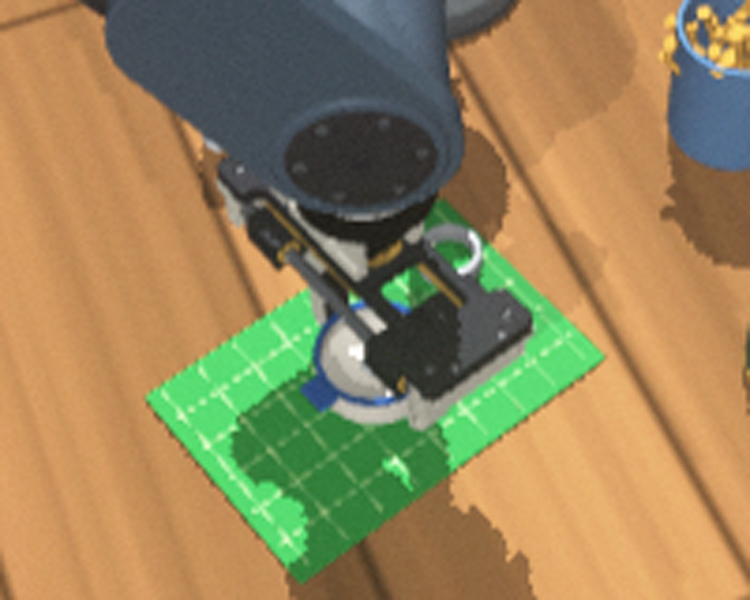

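The crop shows the fingers either side of the dish's earless walls, clear of the race. I'll centre and close.

>>> {"op": "apply_moves", "data": {
  "motion": [
    {"travel": [-1.5,-0.5,2],"twist": 0},
    {"travel": [-1.5,-0.5,2],"twist": 0}
  ]
}}

```text
clock: 9.8
tool_pos: [0.4742, -0.1194, 0.0067]
ee_rot: [-0.0, 0.99, 0.141, -0.0]
contact_force: [-0.6, 0.1, 0.1]
grip_width: 0.0739
gripper_force: 0.0
```

>>> {"op": "apply_moves", "data": {
  "motion": [
    {"travel": [0,0,0],"twist": 0},
    {"travel": [0,0,0],"twist": 0},
    {"travel": [0,0,0],"twist": 0},
    {"travel": [0,0,0],"twist": 0}
  ],
  "gripper": 71
}}

```text
clock: 10.2
tool_pos: [0.4746, -0.1195, 0.007]
ee_rot: [0.0, 0.99, 0.141, 0.0]
contact_force: [1.0, 0.1, 0.4]
grip_width: 0.0712
gripper_force: 0.0
```

>>> {"op": "apply_moves", "data": {
  "motion": [
    {"travel": [0,0,0],"twist": 0},
    {"travel": [0,0,0],"twist": 0},
    {"travel": [0,0,0],"twist": 0},
    {"travel": [0,0,0],"twist": 0}
  ],
  "gripper": 69
}}

```text
clock: 10.6
tool_pos: [0.4746, -0.1195, 0.0069]
ee_rot: [0.0, 0.99, 0.141, -0.0]
contact_force: [0.1, 0.9, 0.1]
grip_width: 0.0689
gripper_force: 0.0
```

>>> {"op": "apply_moves", "data": {
  "motion": [
    {"travel": [0,0,0],"twist": 0},
    {"travel": [0,0,0],"twist": 0},
    {"travel": [0,0,0],"twist": 0},
    {"travel": [0,0,0],"twist": 0},
    {"travel": [0,0,0],"twist": 0}
  ],
  "gripper": 60,
  "force": 15
}}

```text
clock: 11.1
tool_pos: [0.4746, -0.1195, 0.0069]
ee_rot: [-0.0, 0.99, 0.141, -0.0]
contact_force: [0.7, 0.6, -0.3]
grip_width: 0.0678
gripper_force: 15.0
```

>>> {"op": "apply_moves", "data": {
  "motion": [
    {"travel": [0,0,-0.5],"twist": 0},
    {"travel": [0,0,-1.5],"twist": 0},
    {"travel": [0,0,-3],"twist": 0},
    {"travel": [0,0,-5],"twist": 0},
    {"travel": [0,0,-7.5],"twist": 0},
    {"travel": [0,0,-10],"twist": 0},
    {"travel": [0,0,-12.5],"twist": 0},
    {"travel": [0,0,-14],"twist": 0},
    {"travel": [0,0,-15],"twist": 0},
    {"travel": [0,0,-15],"twist": 0}
  ],
  "force": 25
}}

```text
clock: 12.1
tool_pos: [0.4746, -0.1195, 0.022]
ee_rot: [0.0, 0.99, 0.141, 0.0]
contact_force: [-0.1, -0.6, -1.7]
grip_width: 0.0679
gripper_force: 25.0
```

```bash
python3 - <<'E'
from m import *
goto(.5227,-.0187,.107+.015,-73.8)
c=cap('side'); cv2.imwrite('pics/s5.png',cv2.resize(c['frame'][270:370,240:365],(750,600),interpolation=2)[:,:,::-1])
E
```

```text
t 12.1 tcp [ 0.4746 -0.1195  0.022 ] yaw -73.8 tiltz [ 0. -0. -1.] F [-0.1 -0.6 -1.7] w 0.0679 25.0 q6 0.95
travel [  74.3  -83.4 -100. ] twist 0.0
```

View pics/s5.png

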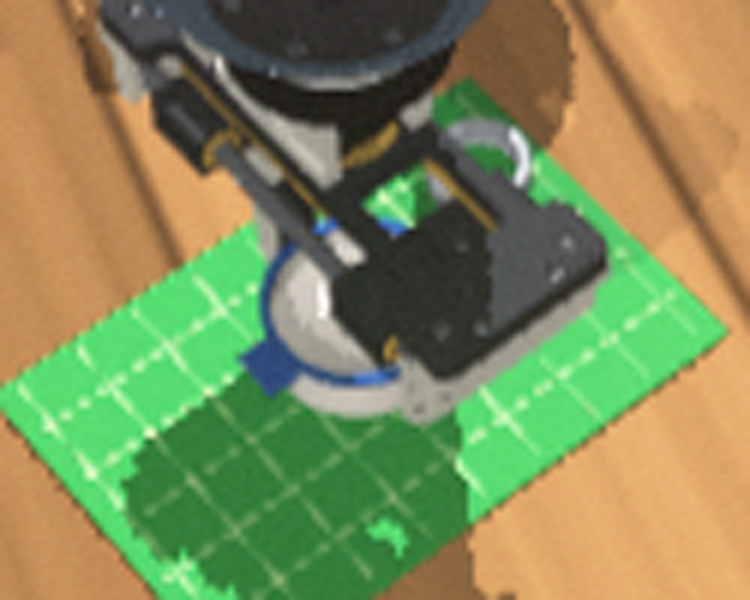

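The crop shows the dish lifted level between the fingers. I'll carry it gently to the focus, keeping a steady pace across the calls.

>>> {"op": "apply_moves", "data": {
  "motion": [
    {"travel": [0.6,-0.6,-0.6],"twist": 0},
    {"travel": [1.7,-1.9,-1.7],"twist": 0},
    {"travel": [3.3,-3.7,-3.3],"twist": 0},
    {"travel": [5.5,-6.2,-5.5],"twist": 0},
    {"travel": [8.3,-9.3,-8.3],"twist": 0},
    {"travel": [11.6,-13.1,-11.6],"twist": 0},
    {"travel": [14.9,-16.8,-14.9],"twist": 0},
    {"travel": [18.2,-20.5,-18.2],"twist": 0},
    {"travel": [21.6,-24.3,-21.6],"twist": 0},
    {"travel": [24.9,-28,-24.9],"twist": 0},
    {"travel": [28.2,-31.7,-28.2],"twist": 0},
    {"travel": [31.5,-35.5,-31.5],"twist": 0}
  ]
}}

```text
clock: 13.35
tool_pos: [0.4951, -0.0762, 0.0537]
ee_rot: [-0.0, 0.99, 0.141, -0.0]
contact_force: [-0.5, -0.3, -1.8]
grip_width: 0.0679
gripper_force: 25.0
```

>>> {"op": "apply_moves", "data": {
  "motion": [
    {"travel": [3.3,-3.7,-3.3],"twist": 0},
    {"travel": [6.6,-7.5,-6.6],"twist": 0},
    {"travel": [10,-11.2,-10],"twist": 0},
    {"travel": [13.3,-14.9,-13.3],"twist": 0},
    {"travel": [16.6,-18.7,-16.6],"twist": 0},
    {"travel": [19.9,-22.4,-19.9],"twist": 0},
    {"travel": [23.2,-26.1,-23.2],"twist": 0},
    {"travel": [26.5,-29.9,-26.5],"twist": 0},
    {"travel": [29.9,-33.6,-29.9],"twist": 0},
    {"travel": [33.2,-37.3,-33.2],"twist": 0},
    {"travel": [35.9,-40.4,-35.9],"twist": 0},
    {"travel": [38.2,-42.9,-38.2],"twist": 0}
  ]
}}

```text
clock: 14.55
tool_pos: [0.5198, -0.0244, 0.0919]
ee_rot: [0.0, 0.99, 0.141, 0.0]
contact_force: [0.4, -0.5, -1.8]
grip_width: 0.0679
gripper_force: 25.0
```

>>> {"op": "apply_moves", "data": {
  "motion": [
    {"travel": [1.7,-1.9,-1.7],"twist": 0},
    {"travel": [2.8,-3.1,-2.8],"twist": 0},
    {"travel": [3.6,-4,-3.6],"twist": 0},
    {"travel": [4.1,-4.7,-4.1],"twist": 0},
    {"travel": [4.4,-5,-4.4],"twist": 0},
    {"travel": [4.4,-5,-4.4],"twist": 0},
    {"travel": [4.4,-5,-4.4],"twist": 0},
    {"travel": [4.4,-5,-4.4],"twist": 0},
    {"travel": [4.4,-5,-4.4],"twist": 0},
    {"travel": [4.4,-5,-4.4],"twist": 0},
    {"travel": [4.4,-5,-4.4],"twist": 0},
    {"travel": [4.4,-5,-4.4],"twist": 0}
  ]
}}

```text
clock: 15.75
tool_pos: [0.5224, -0.0187, 0.096]
ee_rot: [0.0, 0.99, 0.141, -0.0]
contact_force: [0.5, 0.9, -1.5]
grip_width: 0.0678
gripper_force: 25.0
```

```bash
python3 - <<'E'
from m import *
goto(.5227,-.0187,.096,-73.8)
D=clouds(); lens(D)
f,W=D['side']; 
p=np.array([.5227,-.0187,.107]); d=np.linalg.norm(np.nan_to_num(W,nan=9)-p,axis=-1)
h=cv2.cvtColor(f,cv2.COLOR_RGB2HSV); bl=(d<.06)&(h[...,0]>100)&(h[...,0]<130)&(h[...,1]>80)
q=W[bl]; m=q.mean(0); print(len(q),'rim',m.round(4),np.linalg.svd(q-m,full_matrices=False)[2][2].round(3))
v,u=np.argwhere(d<.02).mean(0).astype(int) if (d<.02).any() else (240,330)
print(u,v)
v=max(v,60);cv2.imwrite('pics/s6.png',cv2.resize(f[v-60:v+60,u-75:u+75],(750,600),interpolation=2)[:,:,::-1])
E
```

```text
t 15.75 tcp [ 0.5224 -0.0187  0.096 ] yaw -73.79 tiltz [-0. -0. -1.] F [ 0.5  0.9 -1.5] w 0.0678 25.0 q6 1.16
travel [0.3 0.1 0. ] twist 0.0
n 499 mean [0.6117 0.1355 0.2096] nrm [-0.412 -0.723 -0.554] az -119.7 down 33.6 min [0.561 0.097 0.166] max [0.657 0.175 0.245]
98 rim [ 0.4976 -0.0245  0.1158] [-0.016 -0.021  1.   ]
299 262
```

View pics/s6.png

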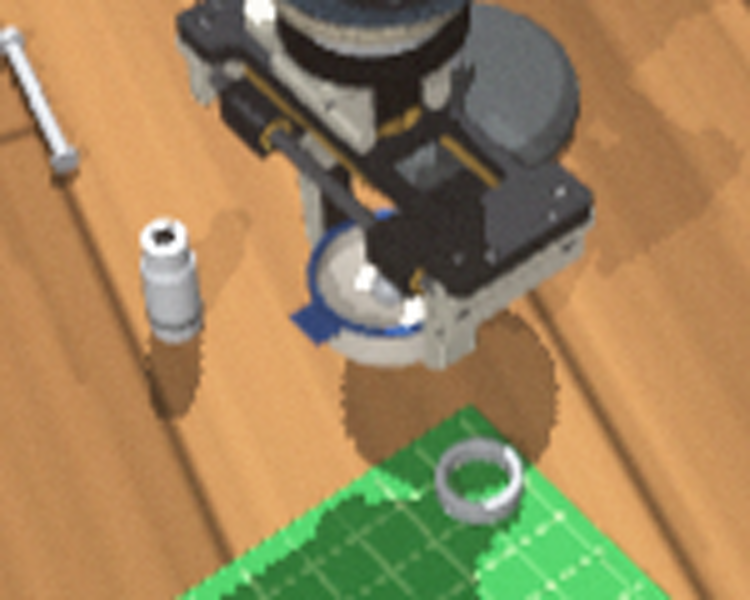

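The crop shows the dish level, with the ball near its middle and nothing close by. I'll hold for a second, then turn it slowly.

>>> {"op": "apply_moves", "data": {
  "motion": [
    {"travel": [0,0,0],"twist": 0},
    {"travel": [0,0,0],"twist": 0},
    {"travel": [0,0,0],"twist": 0},
    {"travel": [0,0,0],"twist": 0},
    {"travel": [0,0,0],"twist": 0},
    {"travel": [0,0,0],"twist": 0},
    {"travel": [0,0,0],"twist": 0},
    {"travel": [0,0,0],"twist": 0}
  ]
}}

```text
clock: 16.65
tool_pos: [0.5224, -0.0187, 0.096]
ee_rot: [-0.0, 0.99, 0.141, -0.0]
contact_force: [-0.1, -0.4, -1.8]
grip_width: 0.0675
gripper_force: 25.0
```

>>> {"op": "apply_moves", "data": {
  "motion": [
    {"travel": [0,0,0],"twist": -0.01},
    {"travel": [0,0,0],"twist": -0.03},
    {"travel": [0,0,0],"twist": -0.06},
    {"travel": [0,0,0],"twist": -0.1},
    {"travel": [0,0,0],"twist": -0.15},
    {"travel": [0,0,0],"twist": -0.2},
    {"travel": [0,0,0],"twist": -0.25},
    {"travel": [0,0,0],"twist": -0.3},
    {"travel": [0,0,0],"twist": -0.35},
    {"travel": [0,0,0],"twist": -0.4},
    {"travel": [0,0,0],"twist": -0.45},
    {"travel": [0,0,0],"twist": -0.5}
  ]
}}

```text
clock: 17.85
tool_pos: [0.5224, -0.0187, 0.096]
ee_rot: [-0.0, 0.924, 0.383, -0.0]
contact_force: [0.2, -0.8, -2.3]
grip_width: 0.0682
gripper_force: 25.0
```

>>> {"op": "apply_moves", "data": {
  "motion": [
    {"travel": [0,0,0],"twist": -0.05},
    {"travel": [0,0,0],"twist": -0.1},
    {"travel": [0,0,0],"twist": -0.15},
    {"travel": [0,0,0],"twist": -0.2},
    {"travel": [0,0,0],"twist": -0.25},
    {"travel": [0,0,0],"twist": -0.3},
    {"travel": [0,0,0],"twist": -0.35},
    {"travel": [0,0,0],"twist": -0.4},
    {"travel": [0,0,0],"twist": -0.45},
    {"travel": [0,0,0],"twist": -0.5},
    {"travel": [0,0,0],"twist": -0.55},
    {"travel": [0,0,0],"twist": -0.6}
  ]
}}

```text
clock: 19.05
tool_pos: [0.5224, -0.0188, 0.096]
ee_rot: [0.0, 0.769, 0.639, -0.0]
contact_force: [-0.5, 0.8, -1.2]
grip_width: 0.068
gripper_force: 25.0
```

>>> {"op": "apply_moves", "data": {
  "motion": [
    {"travel": [0,0,0],"twist": -0.05},
    {"travel": [0,0,0],"twist": -0.1},
    {"travel": [0,0,0],"twist": -0.15},
    {"travel": [0,0,0],"twist": -0.2},
    {"travel": [0,0,0],"twist": -0.25},
    {"travel": [0,0,0],"twist": -0.3},
    {"travel": [0,0,0],"twist": -0.35},
    {"travel": [0,0,0],"twist": -0.39},
    {"travel": [0,0,0],"twist": -0.42},
    {"travel": [0,0,0],"twist": -0.445},
    {"travel": [0,0,0],"twist": -0.46},
    {"travel": [0,0,0],"twist": -0.471}
  ]
}}

```text
clock: 20.25
tool_pos: [0.5224, -0.0187, 0.096]
ee_rot: [-0.0, 0.6, 0.8, -0.0]
contact_force: [0.7, 0.1, -1.5]
grip_width: 0.0684
gripper_force: 25.0
```

>>> {"op": "apply_moves", "data": {
  "motion": [
    {"travel": [0,0,0],"twist": 0},
    {"travel": [0,0,0],"twist": 0},
    {"travel": [0,0,0],"twist": 0},
    {"travel": [0,0,0],"twist": 0},
    {"travel": [0,0,0],"twist": 0},
    {"travel": [0,0,0],"twist": 0},
    {"travel": [0,0,0],"twist": 0},
    {"travel": [0,0,0],"twist": 0}
  ]
}}

```text
clock: 21.05
tool_pos: [0.5225, -0.0187, 0.096]
ee_rot: [0.0, 0.6, 0.8, 0.0]
contact_force: [0.5, 0.7, -1.3]
grip_width: 0.0677
gripper_force: 25.0
```

```bash
python3 - <<'E'
from m import *
goto(.5227,-.0187,.096,16.2)
D=clouds(); lens(D)
f,W=D['side']
cv2.imwrite('pics/s7.png',cv2.resize(f[130:330,200:450],(750,600),interpolation=2)[:,:,::-1])
E
```

```text
t 21.05 tcp [ 0.5225 -0.0187  0.096 ] yaw 16.21 tiltz [ 0.  0. -1.] F [ 0.5  0.7 -1.3] w 0.0677 25.0 q6 -0.41
travel [-0.1  0.2  0. ] twist 0.0
n 496 mean [0.6115 0.1352 0.21  ] nrm [-0.413 -0.721 -0.556] az -119.8 down 33.8 min [0.562 0.097 0.165] max [0.659 0.174 0.245]
```

View pics/s7.png

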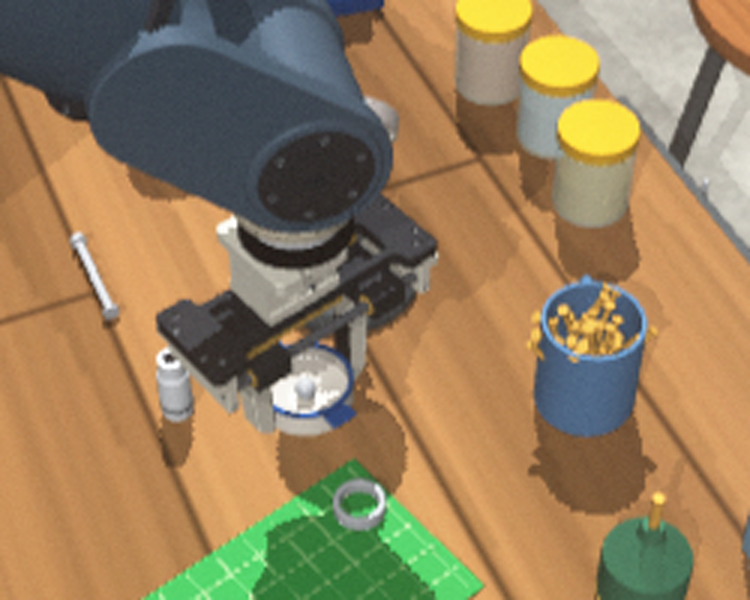

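The crop shows the dish turned a quarter, level, with the ball at its middle and nothing nearby disturbed. The lens reading now comes from the top view only, so I'll check its tilt independently.

```bash
python3 - <<'E'
from m import *
f,W=clouds()['top']; c=f.astype(int)
A=np.array([.62,.162]); u=np.array([-.474,-.880])
dx=W[...,:2]-A; F=dx@u; L=dx@np.array([.88,-.474]); z=W[...,2]
m=(abs(L)<.012)&(F>.02)&(F<.11)&(z>.235)&(z<.32)
for a,b,cc in sorted(zip(F[m],z[m],c[m].mean(1))): print(round(a,3),round(b,3),int(cc),end=' | ')
print()
# ring outer extent along L per z ; widest -> centre
m=(abs(L)<.06)&(F>-.03)&(F<.1)&(z>.165)&(z<.26)&(c.min(-1)>105)&(c.max(-1)-c.min(-1)<45)
for s in(-1,1):
    k=m&(s*L>.042); print(s,k.sum(),F[k].mean(),z[k].mean())
k=m&(abs(L)<.025); 
for lo in np.arange(.165,.26,.01):
    kk=k&(z>lo)&(z<lo+.01); print(round(lo,3),kk.sum(),F[kk].min().round(3) if kk.any() else '',F[kk].max().round(3) if kk.any() else '')
E
```

```text
0.043 0.243 212 | 0.043 0.245 201 | 0.044 0.248 211 | 0.044 0.247 214 | 0.045 0.247 213 | 0.045 0.251 212 | 0.046 0.251 213 | 0.046 0.251 206 | 0.046 0.249 202 | 0.046 0.247 200 | 0.046 0.247 189 | 0.046 0.25 186 | 0.047 0.245 123 | 0.047 0.249 148 | 0.047 0.251 182 | 0.048 0.245 188 | 0.049 0.255 164 | 0.049 0.252 110 | 0.049 0.249 136 | 0.049 0.251 71 | 0.05 0.249 196 | 0.05 0.251 48 | 0.05 0.253 17 | 0.05 0.255 42 | 0.051 0.251 4 | 0.051 0.253 44 | 0.051 0.243 197 | 0.051 0.25 153 | 0.052 0.248 0 | 0.052 0.244 93 | 0.052 0.257 7 | 0.054 0.261 134 | 0.054 0.261 11 | 0.054 0.262 17 | 0.054 0.243 210 | 0.055 0.249 185 | 0.055 0.259 23 | 0.055 0.258 19 | 0.055 0.246 18 | 0.055 0.262 43 | 0.056 0.262 148 | 0.056 0.246 160 | 0.056 0.241 189 | 0.057 0.264 17 | 0.057 0.262 13 | 0.057 0.241 113 | 0.058 0.267 27 | 0.059 0.253 21 | 0.059 0.268 64 | 0.059 0.268 147 | 0.06 0.271 27 | 0.06 0.269 15 | 0.06 0.273 21 | 0.061 0.269 14 | 0.061 0.272 28 | 0.062 0.275 66 | 0.063 0.275 33 | 0.063 0.274 34 | 0.063 0.262 18 | 0.063 0.274 116 | 0.063 0.271 22 | 0.064 0.273 52 | 0.064 0.278 31 | 0.065 0.276 36 | 0.065 0.273 20 | 0.065 0.264 2 | 0.066 0.277 35 | 0.066 0.275 26 | 0.067 0.276 43 | 0.067 0.284 33 | 0.067 0.275 25 | 0.067 0.275 22 | 0.068 0.275 19 | 0.068 0.274 16 | 0.069 0.277 19 | 0.069 0.276 48 | 0.07 0.275 10 | 0.07 0.28 22 | 0.07 0.276 28 | 0.071 0.281 17 | 0.071 0.276 22 | 0.071 0.272 27 | 0.071 0.276 19 | 0.072 0.275 40 | 0.072 0.271 53 | 0.072 0.275 35 | 0.072 0.272 65 | 0.073 0.277 70 | 
-1 23 0.028511205812275186 0.21159514461910717
1 24 0.022372293964801 0.20582431559633377
0.165 49 -0.004 0.007
0.175 23 0.003 0.013
0.185 20 0.011 0.017
0.195 23 0.017 0.023
0.205 21 0.023 0.031
0.215 29 0.029 0.037
0.225 12 0.036 0.052
0.235 40 0.039 0.057
0.245 42 0.042 0.056
0.255 0
```

The tab's end sits 68 mm forward and 127 mm above the hinge. That puts the tilt at about 28°, unchanged, so I'm handing the job in.

```bash
python3 -c "
from workcell import arm
print(arm.job_done())"
```

```text
the job is handed in; nothing more can be done
None
```

The job is handed in, though no verdict came back: the magnifier faces the mat about 28° down (measured), and the dish is held level at the computed sharp point, a quarter turn round, with the ball in its middle.

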